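Set a squat bottle in the corner gauge and close the jaw on it

ROBOT

A 6-joint arm with a two-finger parallel gripper is mounted at the origin on the work surface. World frame = base frame: x ahead of the robot, y to its left, z up, the work surface at z = 0. Lengths are in mm, angles in rad, forces in N, time in s.
With the tool pointing down it reaches from about 350 to 975 mm from the base axis. Payload 7.1 kg.
Tool frame: the origin (TCP) lies at the very end of the fingers, on their centre line; the grasp point (between the pads) lies 19 mm behind it; z points along the fingers, y is the line along which they close (so a half turn about z gives the same grasp; the last joint's range is limited). The gripper opens to 88 mm and grips with 3 to 60 N. Pads are 20 mm wide; open, the fingers measure 115 mm over their backs; the gripper's body (75 mm by 178 mm) begins 61 mm behind the grasp point.
Start: joints at [-1.255, 0.423, 1.63, -0, 1.089, -0.019], TCP at [205.38, -590.274, 222.675] pointing down, gripper open.
Joint ranges: [-3, 3], [-0.9, 2.11], [0.09, 2.58], [-1.31, 4.45], [0.11, 2.69], [-2.54, 2.54]. Speed limits (rad/s): [2.39, 2.39, 3.01, 3.14, 3.14, 3.14].

INTERFACE

Orientations are given as a rotation vector (axis times angle).
In Python, from workcell import ctrl, optics gives the robot as it stands.
- The arm moves only by the shell command python3 -m jog 'ROWS'. ROWS is JSON, a list of rows, each a list of 7 numbers: the shift along the tool's x, y, z in units of 40 mm (1.0 is 40 mm), then the turn, a rotation vector about the tool's x, y, z in units of 6 degrees (1.0 is 6 degrees), then the opening, from 0 (shut) to 1 (fully open). A call has 1 to 20 rows; each row shifts and turns the commanded pose from where the row before left it, along the tool's axes as they then stand; what a row does not reach is not made up. A row lasts 1/10 s, in which the tool goes at most 50 mm and 8.59 degrees, less where a joint would pass 70% of its speed; a pose out of reach is approached as far as the arm can. A call is refused whole if a number of a shift passes 1 or a number of a turn 1, either way. A call with a gripper value outside its range is refused whole. The fingers move at their own pace and stop on an object; the grip force is fixed at half the most. Time passes only in rows, so rows that do not move let the fingers close. It gives the time, the measured TCP pose, the force, the opening and the grip force at its end, in the units of the state.
- ctrl.get_obs(): the state, without advancing time (a new reading comes with each control period).
- optics.get_image(name): name is "side" or "top" or "wrist"; returns the picture (400x640x3 uint8, red, green, blue); there is no depth.
- optics.camera_model(name): a dict with "fov_y" (degrees; the focal length in pixels is half the picture's height over the tangent of half this angle, whatever the lens; pixels are square), "cx", "cy" (the principal point, pixels), "k1" (the pictures are not rectified: a ray, as slopes to the right and down, at radius r is drawn at 1 + k1 r^2 times it, then the intrinsics apply), "view" (4x4, takes a point from world to camera coordinates); the wrist camera has in their place "hand_eye" (4x4, takes a point from camera to tool coordinates, whose origin is the TCP and whose axes are the flange's). Camera axes: x right, y up, looking along -z (the intrinsics and any distortion apply to the point x, -y, -z); pixel columns grow to the right and rows downward; lengths in mm; the calibration is good to about 2 mm. A picture is of the moment at which its call begins: read the wrist's pose just before it. camera_model takes no time and is no camera call.
- ctrl.close_job(): hands the job in; it is judged then, once.
Trained networks look in the newest picture that a camera, given by its name, has taken for a name from the list of things; names that differ only in an ending like _2 or _b are one class to them, and where a whole thing is asked for, a point or a joint stands for the part that bears it (a point fixed in the world has none). Each returns a list of dicts, best first, with "conf" (0 to 1); they miss things now and then, are a little off and sometimes report something else, mostly with a low value. They report only what shows in the picture. A call takes as long as a camera call. They do not tell look-alikes from the thing itself.
- optics.masks_of(target, camera): "pixels" (400x640 bool, what is visible of it) and "extent" ([centre column, centre row, width, height] in pixels, round what is visible of it).
The state is a dict: "t": time; "qpos": joint angles; "qvel": joint speeds; "joint_torque": joint torques, N m; "ee_pos": TCP position; "orientation": TCP orientation; "ft_force": force on the tool from outside, world axes, zero at the start; "moment": the same for the moment, N m; "width": finger opening in mm; "grasp_force": force on a finger pad.
Only numpy, scipy, OpenCV 4.12 (cv2) and the standard library are available. Lean on these libraries where they do the work, as an engineer would, in place of code of your own. Each camera call takes 0.05 s, during which the arm holds its last target. There are 200 camera calls.

TASK

Push the squat wide glass bottle along the bench into the open front of the corner gauge until it stands against the long back fence, then push the sliding jaw along until the bottle is snug between the jaw and the short end fence, still against the back fence. Only push: the bottle stays upright on the bench and is never picked up. Leave the other glassware and steel pieces where they are.

Things in the scene. Friction and masses are not known exactly. Their poses are not given: they have to be found in the camera images.
- squat: The squat wide bottle to be gauged: clear glass, 68 mm in diameter with straight sides up to 55 mm, a short neck and black stopper, 90 mm tall in all, about 0.3 kg. Loose; it stands on the bench left or right of the gauge's open front, nearer the robot. Origin: centre of its underside.
- gauge: Corner gauge of aluminium bars 30 mm high, fixed to the bare bench (no base plate), slightly turned. Origin: on the bench at the inner corner of its fences. The back fence's inner face is x = 0, running 275 mm along -y; the short end fence's is y = 0, running 62 mm along -x. Its open front faces -x, to the robot. The bottle touches both fences with its axis at x = -34, y = -34 mm.
- jaw (a joint): Travel of the steel sliding jaw along the back fence, in m: 0 fully open, growing as it moves along the gauge's +y towards the end fence, at most 0.10. Gap between the jaw's flat face and the end fence = 0.150 - joint; 0.082 with the bottle snug. It moves stiffly (about 2 N) and stays where it is left.
- jaw_face (a point): Point on the jaw's flat face that meets the bottle, 34 mm before the back fence, 30 mm up; axes as the gauge's. Behind it (-y) is an upright plate 14 mm thick, out to 60 mm before the fence, from 3 to 55 mm high, its rear face free to push. Its carriage sits on the fence (to 6 mm before it), 40 mm long towards -y, 67 mm high with its black knob.
- flask: Bystander: slender conical glass flask, 54 mm in diameter at the foot, 98 mm tall with black stopper; stands on the other side from the squat bottle. Origin: centre of its underside.
- tall_bottle: Bystander: tall straight glass bottle, 64 mm in diameter, 209 mm tall, far left. Origin: centre of its underside.
- slim_bottle: Bystander: tall tapering glass bottle, 72 mm in diameter at the foot, 229 mm tall, far right. Origin: centre of its underside.
- tumbler: Bystander: open glass tumbler, 72 mm in diameter, 85 mm tall, right. Origin: centre of its underside.
- neck_ring: Bystander: steel ring, 52 mm in diameter, 22 mm high, lying left of the gauge. Origin: centre of its underside.
- gauge_disc: Bystander: steel disc, 60 mm in diameter, 16 mm high, left. Origin: centre of its underside.
Mind the look-alikes: they are no part of the job. What is shaped like the squat but turquoise or yellow is not meant.

How it is judged (in metres and radians):
On the way:
1. the squat bottle stands against the back fence, between the jaw and the end fence (x of squat in the frame of gauge between -0.039 and -0.028 m and y of squat in the frame of gauge below -0.028 m and y of squat in the frame of jaw_face above 0.028 m), for 0.2 s.
At the end, for the whole second after the job is handed in: The squat bottle stands upright and still on the bench, within 4.5 mm of touching the back fence and the end fence, and the jaw's face is within 3.5 mm of touching it (x of squat in the frame of gauge between -0.0385 and -0.028 m and y of squat in the frame of gauge between -0.0385 and -0.028 m and y of squat in the frame of jaw_face between 0.028 and 0.0375 m and angle between squat's own z axis and vertical below 0.05 rad and height (world z) of squat below 0.004 m and linear speed of squat below 0.01 m/s and velocity of joint jaw between -0.01 and 0.01 m/s).
It fails at once if the squat bottle is lifted off the bench (more than 8 mm) (height (world z) of squat above 0.008 m).
It fails at once if the squat bottle is tipped (more than 0.3 rad) (angle between squat's own z axis and vertical above 0.3 rad).
It fails at once if another bottle, flask, tumbler, ring or disc is moved more than 20 mm or tipped (distance of any of flask, tall_bottle, slim_bottle, tumbler, neck_ring, gauge_disc from where it was at the start of the episode above 0.02 m or angle between any of flask, tall_bottle, slim_bottle, tumbler, neck_ring, gauge_disc's own z axis and vertical above 0.3 rad).
It also fails if it takes over 64 s, if anything falls off the work surface, if the arm or the gripper's body presses on something with over 40 N, if the wrist force passes 120 N, or if a joint passes its speed limit or range.

## Working session

There is one attempt and no reset: what is moved stays moved. The work goes in short steps, Python scripts to look and compute and a shell command to move; the robot and the scene stay as the last step left them, time stands still between calls to the robot, and variables do not carry over. Pictures are saved under pics/ and viewed, at most 10 in all, crops included, and the job is handed in when it is done.

```bash
mkdir -p pics
cat > h.py <<'E'
import numpy as np, cv2
from scipy.spatial.transform import Rotation as R
from workcell import ctrl, optics
def cam(n):
    m=optics.camera_model(n); f=200/np.tan(np.radians(m['fov_y'])/2)
    if n=='wrist':
        o=ctrl.get_obs(); T=np.eye(4); T[:3,:3]=R.from_rotvec(o['orientation']).as_matrix(); T[:3,3]=o['ee_pos']
        V=np.linalg.inv(T@np.array(m['hand_eye']))
    else: V=np.array(m['view'])
    return f,m['cx'],m['cy'],m['k1'],V
def proj(c,P):
    f,cx,cy,k,V=c; P=np.atleast_2d(P); q=P@V[:3,:3].T+V[:3,3]
    s=np.stack([q[:,0]/-q[:,2],-q[:,1]/-q[:,2]],1); r2=(s**2).sum(1,keepdims=True)
    return s*(1+k*r2)*f+[cx,cy]
def unproj(c,uv,z):
    f,cx,cy,k,V=c; uv=np.atleast_2d(uv).astype(float); d=(uv-[cx,cy])/f; s=d.copy()
    for _ in range(30): s=d/(1+k*(s**2).sum(1,keepdims=True))
    rays=np.c_[s[:,0],-s[:,1],-np.ones(len(s))]@V[:3,:3]; o=-V[:3,:3].T@V[:3,3]
    return o+rays*((z-o[2])/rays[:,2])[:,None]
def snap(n,name):
    c=cam(n); im=optics.get_image(n); cv2.imwrite(f'pics/{name}.png',im[:,:,::-1]); return c,im
E
python3 - <<'E'
from h import *
o=ctrl.get_obs();print(o)
for n in ['top','side']:
    c,im=snap(n,n+'0'); print(n,np.linalg.inv(c[4])[:3].round(2).tolist())
    for t in ['squat','gauge','jaw','flask','tall_bottle','slim_bottle','tumbler','neck_ring','gauge_disc']:
        for d in optics.masks_of(t,n):
            e=d['extent']; print(t,round(d['conf'],2),np.round(e),unproj(c,[e[:2]],0)[0].round())
E
```

```text
{'t': 0.0, 'qpos': array([-1.25498684e+00,  4.23879816e-01,  1.63065758e+00,  1.15204352e-05,
        1.08861853e+00, -1.90177791e-02]), 'qvel': array([-0.00059473,  0.00081502, -0.00155849, -0.00159312,  0.00041604,
        0.00038891]), 'joint_torque': array([-1.33105594e-03, -5.44643068e+01, -2.73669040e+01,  6.42904197e-02,
        2.28096207e-02, -1.36533508e-04]), 'ee_pos': array([ 205.22493325, -589.76391977,  221.89010653]), 'orientation': array([-3.09614558e+00, -5.23225900e-01,  3.47041580e-04]), 'ft_force': array([0.6357977 , 0.78143411, 0.83702153]), 'moment': array([0.02280093, 0.05153186, 0.00732996]), 'grasp_force': 0.0, 'width': 88.03012682920365}
top [[0.03, 1.0, -0.07, 444.86], [-1.0, 0.03, 0.02, 27.0], [0.03, 0.07, 1.0, 1055.22]]
squat 0.87 [232. 275.  32.  30.] [328. 219.   0.]
squat 0.7 [190. 263.  32.  27.] [355. 323.   0.]
squat 0.6 [233. 229.  28.  27.] [440. 219.   0.]
squat 0.6 [276. 268.  29.  35.] [348. 110.   0.]
squat 0.56 [314. 260.  30.  26.] [370.  17.   0.]
gauge 0.7 [360. 153. 132.  42.] [641. -92.   0.]
jaw 0.85 [368. 156.  22.  40.] [ 635. -110.  
[... 464 characters left out ...]
 0.55, 769.0]]
squat 0.9 [358. 240.  26.  41.] [373.  68.   0.]
squat 0.73 [306. 287.  30.  44.] [384. 284.   0.]
squat 0.68 [304. 248.  30.  40.] [470. 168.   0.]
squat 0.62 [368. 218.  30.  35.] [399. -38.   0.]
squat 0.57 [340. 267.  29.  42.] [356. 180.   0.]
gauge 0.85 [299. 180.  70.  62.] [673. -94.   0.]
jaw 0.78 [311. 175.  23.  22.] [ 662. -142.    0.]
tall_bottle 0.8 [206. 229.  34.  85.] [730. 250.   0.]
slim_bottle 0.82 [355. 122.  25.  71.] [ 749. -568.    0.]
slim_bottle 0.51 [308. 174.  25.  23.] [ 669. -139.    0.]
tumbler 0.62 [405. 151.  25.  29.] [ 487. -456.    0.]
neck_ring 0.7 [249. 245.  23.  20.] [591. 238.   0.]
gauge_disc 0.77 [258. 295.  28.  24.] [458. 364.   0.]
```

View pics/top0.png

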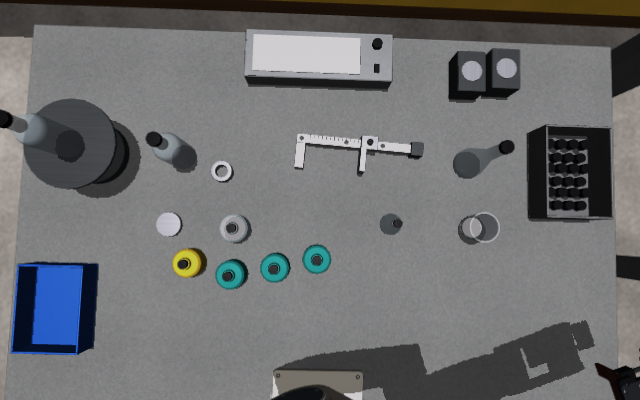

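View pics/side0.png

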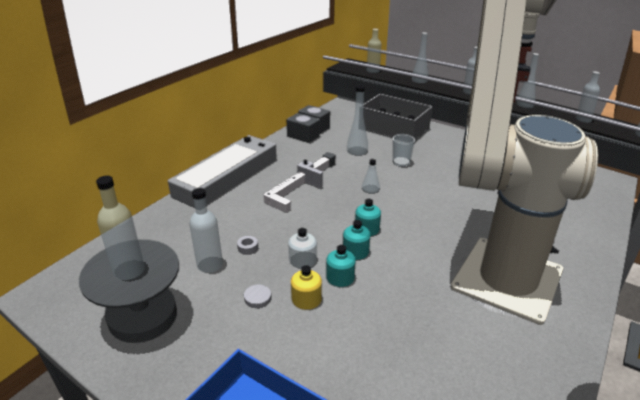

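Look-alikes for the squat in the top picture: clear (234,229), yellow (187,263), turquoise (231,274), (275,268) and (316,259). By the description it is the clear one at (234,229), which is (304,248) in the side picture. I'll check it in a crop.

```bash
cat >> h.py <<'E'
def plan(x,y,z,yaw):
    """units to go from the present pose to tool-down target with tool x at yaw (deg)"""
    o=ctrl.get_obs(); Rm=R.from_rotvec(o['orientation']); d=Rm.inv().apply(np.array([x,y,z])-o['ee_pos'])/40
    T=R.from_matrix(np.c_[[np.cos(np.radians(yaw)),np.sin(np.radians(yaw)),0],[np.sin(np.radians(yaw)),-np.cos(np.radians(yaw)),0],[0,0,-1]])
    print('shift',d.round(2),'turn',(np.degrees((Rm.inv()*T).as_rotvec())/6).round(2))
E
python3 - <<'E'
from h import *
print(np.round(optics.camera_model('wrist')['hand_eye'],3),optics.camera_model('wrist')['fov_y'])
plan(440,60,330,0)
im=cv2.imread('pics/top0.png')[200:300,160:340]; im2=cv2.imread('pics/side0.png')[200:320,270:390]
cv2.imwrite('pics/crop.png',np.hstack([cv2.resize(im,(500,278)),cv2.resize(im2,(278,278))]))
E
```

```text
[[-2.00000e-03  9.59000e-01  2.85000e-01  7.74150e+01]
 [ 1.00000e+00  1.00000e-03  2.00000e-03  8.50000e-01]
 [ 1.00000e-03  2.85000e-01 -9.59000e-01 -1.62149e+02]
 [ 0.00000e+00  0.00000e+00  0.00000e+00  1.00000e+00]] 71.53257008799693
shift [ 10.88 -13.43  -2.68] turn [-0.   0.   3.2]
```

View pics/crop.png

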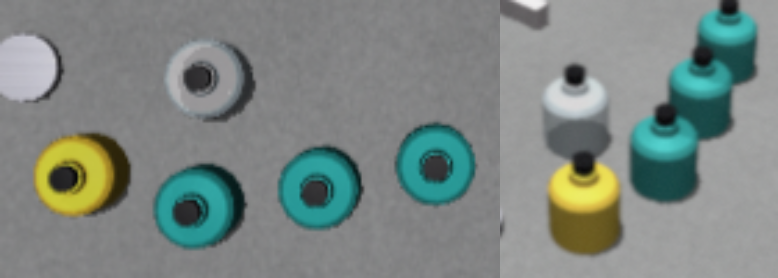

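The crop confirms the clear bottle with the black stopper is the squat. The yellow one and the three turquoise ones are look-alikes. I'll move the wrist camera over the work.

```bash
python3 -m jog '[[0.72,-0.735,0,0,0,0,0.45],[0.72,-0.735,0,0,0,0,0.45],[0.72,-0.735,0,0,0,0,0.45],[0.72,-0.735,0,0,0,0,0.45],[0.72,-0.735,0,0,0,0,0.45],[0.72,-0.735,0,0,0,0,0.45],[0.72,-0.735,0,0,0,0,0.45],[0.72,-0.735,0,0,0,0,0.45],[0.72,-0.735,0,0,0,0,0.45],[0.72,-0.735,0,0,0,0,0.45],[0.72,-0.735,0,0,0,0,0.45],[0.72,-0.735,0,0,0,0,0.45],[0.72,-0.735,0,0,0,0,0.45],[0.72,-0.735,0,0,0,0,0.45],[0.72,-0.735,0,0,0,0,0.45],[0.72,-0.735,0,0,0,0,0.45],[0.72,-0.735,0,0,0,0,0.45],[0.72,-0.735,0,0,0,0,0.45],[0,0,0,0,0,0.9,0.45],[0,0,0,0,0,0.9,0.45]]' && python3 -m jog '[[0,0,0,0,0,0.7,0.45],[0,0,0,0,0,0.7,0.45],[0,0,0,0,0,0,0.45],[0,0,0,0,0,0,0.45]]'
python3 - <<'E'
from h import *
c,im=snap('wrist','w1'); print(ctrl.get_obs()['ee_pos'])
for t in ['squat','gauge','jaw','flask','neck_ring']:
    for d in optics.masks_of(t,'wrist'):
        e=d['extent']; print(t,round(d['conf'],2),np.round(e),unproj(c,[e[:2]],0)[0].round())
cv2.imwrite('pics/w1v.png',cv2.resize(im[:,:,::-1],(800,500)))
E
```

```text
t: 3.0
ee_pos: [521.5, 81.3, 222.6]
orientation: [-3.133, -0.227, -0.0]
ft_force: [-0.0, -0.1, -0.1]
width: 39.7
grasp_force: 0.0
t: 3.4
ee_pos: [521.1, 79.9, 222.7]
orientation: [-3.142, -0.003, -0.0]
ft_force: [0.1, -0.4, 0.5]
width: 39.3
grasp_force: 0.0
[521.11129001  79.86685219 222.73489281]
squat 0.93 [367. 279.  43.  42.] [361.   7.   0.]
squat 0.9 [302. 283.  37.  38.] [353. 109.   0.]
squat 0.79 [159. 281.  59.  38.] [357. 334.   0.]
squat 0.7 [225. 236.  64.  59.] [434. 223.   0.]
gauge 0.87 [464.  90. 281.  86.] [ 637. -105.    0.]
flask 0.71 [514. 227.  76.  54.] [ 449. -206.    0.]
flask 0.66 [226. 235.  64.  62.] [435. 221.   0.]
neck_ring 0.92 [190. 133.  44.  43.] [583. 255.   0.]
```

View pics/w1v.png

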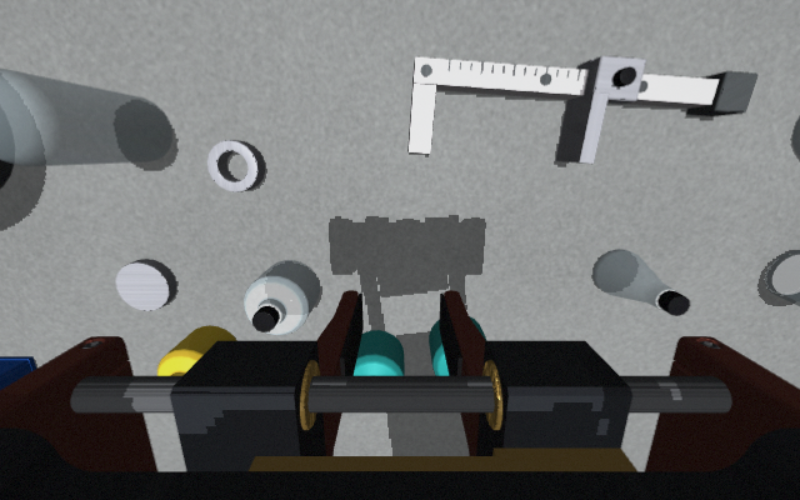

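Run:
```python
from h import *
from scipy.optimize import minimize
c=cam('wrist'); im=cv2.imread('pics/w1.png'); g=cv2.cvtColor(im,cv2.COLOR_BGR2GRAY).astype(float)
# back fence lower edge: per column, dark step downward ; end fence right edge per row
def edge(p): # p profile bright->dark; subpixel of largest drop
    d=-np.diff(p); i=d.argmax(); w=d[max(i-1,0):i+2]; return max(i-1,0)+(w*np.arange(len(w))).sum()/w.sum()+.5, d[i]
B=[];
for u in list(range(360,460,4))+list(range(524,566,4)):
    v0=58; e,s=edge(g[v0:95,u]); B.append((u,v0+e))
E_=[]
for v in range(78,120,2): 
    e,s=edge(g[v,338:362]); E_.append((338+e,v))
Bw=unproj(c,B,30)[:,:2]; Ew=unproj(c,E_,30)[:,:2]
def line(P):
    for _ in range(5):
        m=P.mean(0); d=np.linalg.svd(P-m)[2][0]; r=(P-m)@[-d[1],d[0]]; P=P[abs(r)<max(1.0,1.5*np.median(abs(r)))]
    return m,d,r.std(),len(P)
b=line(Bw); e=line(Ew); print(b,e)
print('angles',np.degrees(np.arctan2(*b[1][::-1])),np.degrees(np.arctan2(*e[1][::-1])))
t=np.linalg.solve(np.c_[b[1],-e[1]],e[0]-b[0]); print('corner',b[0]+t[0]*b[1])
print(np.round(B[::4],1).tolist(),np.round(E_[::4],1).tolist())
# squat fit with three cameras
th=np.linspace(0,2*np.pi,60)
def hullpts(x,y): return np.concatenate([np.c_[x+r*np.cos(th),y+r*np.sin(th),0*th+z] for r,z in [(34,0),(34,55),(13,62),(11,90)]])
def fit(n,c,near,rad):
    best=[d for d in optics.masks_of('squat',n) if np.hypot(*(unproj(c,[d['extent'][:2]],20)[0][:2]-near))<rad]
    if not best: return None
    m=best[0]['pixels'].astype(np.uint8)
    def cost(p):
        h=cv2.convexHull(proj(c,hullpts(*p)).astype(np.float32)); k=np.zeros((400,640),np.uint8); cv2.fillConvexPoly(k,np.round(h*16).astype(np.int32),1,shift=4)
        return -(k&m).sum()/(k|m).sum()
    r=minimize(cost,near,method='Nelder-Mead',options=dict(initial_simplex=np.array([near,near+[15,0],near+[0,15]])))
    return r.x.round(1),round(r.fun,3)
for n in ['wrist','top','side']:
    print(n,fit(n,cam(n),np.array([440.,210]),40))
# jaw face: upright plate left edge at z=55
for z in (55,): print('jaw plate top corners',unproj(c,np.array([[585,97],[607,97],[595,163],[580,163]])/1.25,z).round(1).tolist())
```

```text
(array([650.15853404, -72.11119088]), array([-0.07075992, -0.99749338]), np.float64(0.17872888479127963), 36) (array([624.68172019,  48.9028878 ]), array([-0.99800322,  0.06316307]), np.float64(0.3670470352248658), 21)
angles -94.05763561749424 176.3786121933975
corner [658.59076015  46.7568036 ]
[[360.0, 68.2], [376.0, 68.9], [392.0, 70.4], [408.0, 71.5], [424.0, 72.5], [440.0, 74.2], [456.0, 74.9], [536.0, 81.2], [552.0, 82.2]] [[347.2, 78.0], [347.2, 86.0], [346.5, 94.0], [345.5, 102.0], [344.7, 110.0], [344.5, 118.0]]
wrist (array([479.4, 298.1]), np.float64(0.0))
top (array([479.4, 298.1]), np.float64(0.0))
side (array([479.4, 298.1]), np.float64(0.0))
jaw plate top corners [[643.6, -81.7, 55.0], [643.5, -100.8, 55.0], [587.8, -99.3, 55.0], [587.9, -85.5, 55.0]]<stdin>:31: RuntimeWarning: overflow encountered in scalar negative
```

```bash
cat >> h.py <<'E'
from scipy.optimize import minimize
th=np.linspace(0,2*np.pi,60)
def hullpts(x,y): return np.concatenate([np.c_[x+r*np.cos(th),y+r*np.sin(th),0*th+z] for r,z in [(34,0),(34,55),(13,62),(11,90)]])
def fit(n,near,rad=45):
    c=cam(n); near=np.array(near,float)
    best=[d for d in optics.masks_of('squat',n) if np.hypot(*(unproj(c,[d['extent'][:2]],30)[0][:2]-near))<rad]
    if not best: return None
    m=best[0]['pixels'].astype(np.uint8)
    def cost(p):
        h=cv2.convexHull(proj(c,hullpts(*p)).astype(np.float32)); k=np.zeros((400,640),np.uint8); cv2.fillConvexPoly(k,np.round(h*16).astype(np.int32),1,shift=4)
        return -float((k&m).sum())/float((k|m).sum())
    r=minimize(cost,near,method='Nelder-Mead',options=dict(initial_simplex=np.array([near,near+[15,0],near+[0,15]])))
    return r.x.round(1),round(r.fun,3)
G0=np.array([658.6,46.8]); GX=np.array([.9976,-.067]); GY=np.array([.067,.9976])
def ing(p): d=np.asarray(p)[:2]-G0; return np.array([d@GX,d@GY]).round(1)
def outg(x,y): return (G0+x*GX+y*GY).round(1)
E
python3 - <<'E'
from h import *
for n in ['wrist','top','side']: print(n,fit(n,[440,210]))
ct=cam('top'); g=cv2.imread('pics/top0.png')
print(outg(-130,-75),proj(ct,np.r_[outg(0,0),30]),proj(ct,np.r_[outg(-62,0),30]),proj(ct,np.r_[outg(0,-275),30]))
for n in ['neck_ring','flask','tall_bottle']:
    for k in ['top','side']:
        for d in optics.masks_of(n,k)[:2]: e=d['extent'];print(n,k,round(d['conf'],2),unproj(cam(k),[[e[0],e[1]+e[3]/2]],0)[0].round())
E
```

```text
wrist (array([444.8, 210.3]), np.float64(-0.955))
top (array([443.3, 209.3]), np.float64(-0.931))
side (array([448.8, 206.1]), np.float64(-0.912))
[523.9 -19.3] [[305.6772031  142.02169641]] [[303.16029556 166.95840824]] [[416.55837715 153.15523494]]
neck_ring top 0.52 [549. 253.   0.]
neck_ring side 0.7 [565. 269.   0.]
flask top 0.67 [ 441. -179.    0.]
flask top 0.3 [409. 215.   0.]
tall_bottle top 0.55 [591. 378.   0.]
tall_bottle side 0.8 [609. 374.   0.]
```

```bash
python3 -m jog '[[-0.405,-0.79,0,0,0,0,0.45],[-0.405,-0.79,0,0,0,0,0.45],[-0.405,-0.79,0,0,0,0,0.45],[-0.405,-0.79,0,0,0,0,0.45],[-0.405,-0.79,0,0,0,0,0.45],[-0.405,-0.79,0,0,0,0,0.45],[0,0,0,0,0,0,0.45]]' && python3 -m jog '[[0,0,0,0,0,-1,0.45],[0,0,0,0,0,-1,0.45],[0,0,0,0,0,-1,0.45],[0,0,0,0,0,-1,0.45],[0,0,0,0,0,-1,0.45],[0,0,0,0,0,-1,0.45],[0,0,0,0,0,-1,0.45],[0,0,0,0,0,-1,0.45],[0,0,0,0,0,-1,0.45],[0,0,0,0,0,-1,0.45],[0,0,0,0,0,-1,0.45],[0,0,0,0,0,-1,0.45],[0,0,0,0,0,-1,0.45],[0,0,0,0,0,-1,0.45],[0,0,0,0,0,-1,0.45],[0,0,0,0,0,-1,0.45],[0,0,0,0,0,-1,0.45],[0,0,0,0,0,-1,0.45],[0,0,0,0,0,-0.2,0.45],[0,0,0,0,0,0,0.45]]'
python3 - <<'E'
from h import *
o=ctrl.get_obs(); print(o['ee_pos'],o['qpos'][[0,5]],R.from_rotvec(o['orientation']).as_matrix()[:,0])
plan(424,270,20,109)
E
```

```text
t: 5.0
ee_pos: [422.5, 272.2, 222.8]
orientation: [-3.141, -0.005, 0.0]
ft_force: [0.3, -0.1, 0.0]
width: 39.4
grasp_force: 0.0
t: 7.0
ee_pos: [424.2, 269.0, 222.7]
orientation: [1.823, 2.558, -0.0]
ft_force: [-0.1, -0.5, -0.8]
width: 39.5
grasp_force: 0.0
[424.22578255 269.03732217 222.67348637] [0.54156502 0.20906513] [-3.26485227e-01  9.45202295e-01 -1.34078726e-04]
shift [0.03 0.   5.07] turn [-0.    0.    0.01]
```

```bash
python3 -m jog '[[0,0,0.72,0,0,0,0.45],[0,0,0.72,0,0,0,0.45],[0,0,0.72,0,0,0,0.45],[0,0,0.72,0,0,0,0.45],[0,0,0.72,0,0,0,0.45],[0,0,0.72,0,0,0,0.45],[0,0,0.73,0,0,0,0.45],[0,0,0,0,0,0,0.45],[-0.25,0,0,0,0,0,0.45],[-0.25,0,0,0,0,0,0.45],[-0.2,0,0,0,0,0,0.45],[-0.2,0,0,0,0,0,0.45],[-0.3,0,0,0,0,0,0.45],[-0.3,0,0,0,0,0,0.45],[-0.3,0,0,0,0,0,0.45],[-0.3,0,0,0,0,0,0.45],[-0.3,0,0,0,0,0,0.45],[-0.3,0,0,0,0,0,0.45],[-0.2,0,0,0,0,0,0.45],[0,0,0,0,0,0,0.45]]'
python3 - <<'E'
from h import *
p=ctrl.get_obs()['ee_pos']; q=p[:2]+37.5*np.array([.326,-.945]); print(p,q)
snap('wrist','a'); snap('top','b'); snap('side','c')
for n in ['wrist','top','side']: print(n,fit(n,q))
E
```

```text
t: 9.0
ee_pos: [462.2, 158.6, 20.4]
orientation: [-1.822, -2.559, 0.001]
ft_force: [0.5, -0.6, 1.4]
width: 39.9
grasp_force: 0.0
[462.15821457 158.63808845  20.43320554] [474.38321457 123.20058845]
wrist (array([474., 121.]), np.float64(-0.472))
top (array([474.6, 113.1]), np.float64(-0.464))
side (array([475.9, 119.2]), np.float64(-0.581))
```

```bash
python3 -m jog '[[-0.2,0,0,0,0,0,0.45],[-0.3,0,0,0,0,0,0.45],[-0.3,0,0,0,0,0,0.45],[-0.3,0,0,0,0,0,0.45],[-0.3,0,0,0,0,0,0.45],[-0.3,0,0,0,0,0,0.45],[-0.3,0,0,0,0,0,0.45],[-0.3,0,0,0,0,0,0.45],[-0.3,0,0,0,0,0,0.45],[-0.3,0,0,0,0,0,0.45],[-0.3,0,0,0,0,0,0.45],[-0.25,0,0,0,0,0,0.45],[-0.2,0,0,0,0,0,0.45],[-0.15,0,0,0,0,0,0.45],[0,0,0,0,0,0,0.45],[0.4,0,0,0,0,0,0.45],[0.4,0,-0.2,0,0,0,0.45],[0,0,-1,0,0,0,0.45],[0,0,-1,0,0,0,0.45],[0,0,-1,0,0,0,0.45]]'
python3 -m jog '[[0,0,-0.6,0,0,0,0.45],[0,0,0,0,0,0,0.45]]'
python3 - <<'E'
from h import *
q=np.array([524,-20])
c,im=snap('wrist','w2'); snap('top','t2'); snap('side','s2')
for n in ['wrist','top','side']:
    f=fit(n,q); print(n,f, f and ing(f[0]))
E
```

```text
t: 11.3
ee_pos: [500.4, 48.1, 149.8]
orientation: [-1.818, -2.561, 0.001]
ft_force: [0.0, -0.3, 1.2]
width: 39.3
grasp_force: 0.0
t: 11.5
ee_pos: [503.3, 48.0, 176.1]
orientation: [1.816, 2.557, 0.007]
ft_force: [0.8, 0.4, -0.9]
width: 39.6
grasp_force: 0.0
wrist (array([520.1, -20.4]), np.float64(-0.944)) [-133.7  -76.3]
top None None
side (array([528.3, -22.2]), np.float64(-0.912)) [-125.4  -77.6]
```

```bash
python3 -m jog '[[-0.6,-0.77,0,0,0,0,0.45],[-0.6,-0.78,0,0,0,0,0.45],[0,0,0,0,0,-1,0.45],[0,0,0,0,0,-1,0.45],[0,0,0,0,0,-1,0.45],[0,0,0,0,0,-1,0.45],[0,0,0,0,0,-1,0.45],[0,0,0,0,0,-1,0.45],[0,0,0,0,0,-1,0.45],[0,0,0,0,0,-1,0.45],[0,0,0,0,0,-1,0.45],[0,0,0,0,0,-1,0.45],[0,0,0,0,0,-1,0.45],[0,0,0,0,0,-0.2,0.45],[0,0,0,0,0,0,0.45]]'
python3 - <<'E'
from h import *
o=ctrl.get_obs(); print(o['qpos'][[0,5]])
for n in ['wrist','top']:
    c,im=snap(n,'x'+n); f=fit(n,[522,-21]); print(n,f, f and ing(f[0]))
plan(460,-17,20,176)
E
```

```text
t: 13.3
ee_pos: [458.3, -19.1, 172.0]
orientation: [-0.102, -3.138, -0.0]
ft_force: [0.1, 0.3, 0.7]
width: 39.5
grasp_force: 0.0
[-0.06754573 -1.57327711]
wrist (array([524.3, -21.4]), np.float64(-0.957)) [-129.4  -77. ]
top (array([525.9, -13.3]), np.float64(-0.068)) [-128.4  -68.8]
shift [-0.03  0.05  3.81] turn [ 0.   -0.    0.05]
```

```bash
python3 -m jog '[[0,0,0.76,0,0,0,0.45],[0,0,0.76,0,0,0,0.45],[0,0,0.76,0,0,0,0.45],[0,0,0.76,0,0,0,0.45],[0,0,0.76,0,0,0,0.45],[0,0,0,0,0,0,0.45],[-0.25,0,0,0,0,0,0.45],[-0.25,0,0,0,0,0,0.45],[-0.25,0,0,0,0,0,0.45],[-0.3,0,0,0,0,0,0.45],[-0.3,0,0,0,0,0,0.45],[-0.3,0,0,0,0,0,0.45],[-0.3,0,0,0,0,0,0.45],[-0.3,0,0,0,0,0,0.45],[-0.25,0,0,0,0,0,0.45],[-0.2,0,0,0,0,0,0.45],[-0.1,0,0,0,0,0,0.45],[-0.1,0,0,0,0,0,0.45],[0,0,0,0,0,0,0.45]]'
python3 - <<'E'
from h import *
o=ctrl.get_obs(); print(ing(o['ee_pos']))
c,im=snap('wrist','w3'); f=fit('wrist',outg(-38,-77)); print(f, f and ing(f[0]))
E
```

```text
t: 15.4
ee_pos: [575.1, -26.5, 20.6]
orientation: [0.099, 3.139, -0.0]
ft_force: [-0.2, 0.1, -1.0]
width: 39.6
grasp_force: 0.4
[-78.4 -78.7]
(array([613.2, -30. ]), np.float64(-0.48)) [-40.1 -79.7]
```

View pics/w3.png

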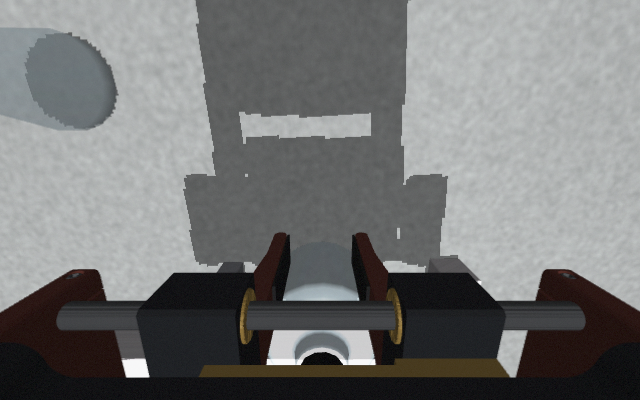

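The squat sits in the cradle between the fingers, at (320,330) in the picture, inside the gauge's open front. About 6 mm remain, so I'll creep until contact.

```bash
python3 -m jog '[[-0.05,0,0,0,0,0,0.45],[-0.05,0,0,0,0,0,0.45],[-0.04,0,0,0,0,0,0.45],[0,0,0,0,0,0,0.45]]'; python3 -m jog '[[-0.03,0,0,0,0,0,0.45],[0,0,0,0,0,0,0.45]]';python3 -m jog '[[-0.025,0,0,0,0,0,0.45],[0,0,0,0,0,0,0.45]]'
```

```text
t: 15.9
ee_pos: [580.4, -26.8, 20.6]
orientation: [0.099, 3.14, 0.0]
ft_force: [-2.0, -0.1, 0.5]
width: 39.5
grasp_force: 0.7
t: 16.1
ee_pos: [581.4, -26.8, 20.6]
orientation: [0.099, 3.14, 0.0]
ft_force: [-1.3, -0.1, 0.0]
width: 39.7
grasp_force: 0.9
t: 16.3
ee_pos: [582.4, -26.9, 20.7]
orientation: [0.099, 3.14, 0.0]
ft_force: [-1.2, 0.2, 0.5]
width: 39.7
grasp_force: 0.9
```

```bash
for i in 1 2; do python3 -m jog '[[-0.025,0,0,0,0,0,0.45],[-0.025,0,0,0,0,0,0.45],[0,0,0,0,0,0,0.45]]' | egrep 'ee_pos|ft'; done
```

```text
ee_pos: [582.9, -27.0, 20.5]
ft_force: [-5.9, 0.9, 2.7]
ee_pos: [583.0, -26.9, 20.4]
ft_force: [-10.9, 0.4, 8.6]
```

Contact with the back fence: the TCP stopped and the force rose. Next I'll withdraw, check, and go behind the jaw.

```bash
python3 -m jog '[[0.2,0,0,0,0,0,0.45],[0.3,0,0,0,0,0,0.45],[0.4,0,0,0,0,0,0.45],[0,0,-0.9,0,0,0,0.45],[0,0,-1,0,0,0,0.45],[0,0,-1,0,0,0,0.45],[0,0,-1,0,0,0,0.45],[-0.39,-0.79,0,0,0,0,0],[-0.39,-0.79,0,0,0,0,0],[-0.39,-0.79,0,0,0,0,0],[-0.39,-0.79,0,0,0,0,0]]'; python3 -m jog '[[0,0,0,0,0,1,0],[0,0,0,0,0,1,0],[0,0,0,0,0,1,0],[0,0,0,0,0,1,0],[0,0,0,0,0,1,0],[0,0,0,0,0,1,0],[0,0,0,0,0,1,0],[0,0,0,0,0,1,0],[0,0,0,0,0,1,0],[0,0,0,0,0,1,0],[0,0,0,0,0,1,0],[0,0,0,0,0,1,0],[0,0,0,0,0,1,0],[0,0,0,0,0,1,0],[0,0,0,0,0,1,0],[0,0,0,0,0,0,0],[0,0,0,0,0,0,0]]'
python3 - <<'E'
from h import *
o=ctrl.get_obs(); print(ing(o['ee_pos']),o['qpos'][[0,5]])
c,im=snap('wrist','w4'); snap('top','t4'); snap('side','s4')
for n in ['wrist','top','side']:
    f=fit(n,outg(-34,-78)); print(n,f, f and ing(f[0]))
p=outg(-40,-205); plan(*p,20,86)
# expected features for check
for k in ([0,0,30],[-62,0,30],[-60,-150,55],[-60,-164,55]): print(k,proj(c,np.r_[outg(k[0],k[1]),k[2]]).round())
E
```

```text
t: 18.0
ee_pos: [605.1, -156.2, 177.1]
orientation: [0.099, 3.138, -0.001]
ft_force: [0.4, -0.4, -0.3]
width: 10.9
grasp_force: 0.0
t: 19.7
ee_pos: [604.6, -155.0, 176.7]
orientation: [2.287, 2.153, 0.0]
ft_force: [-0.3, -0.0, 0.5]
width: 0.4
grasp_force: 0.0
[ -40.4 -204.9] [-0.26996618 -0.20962039]
wrist (array([619.1, -30.5]), np.float64(-0.954)) [-34.2 -79.8]
top (array([618.8, -27.9]), np.float64(-0.952)) [-34.7 -77.2]
side (array([628. , -34.6]), np.float64(-0.864)) [-25.1 -83.3]
shift [0.   0.01 3.92] turn [ 0.   -0.    0.07]
[0, 0, 30] [[366. -21.]]
[-62, 0, 30] [[299. -22.]]
[-60, -150, 55] [[302. 144.]]
[-60, -164, 55] [[302. 158.]]
```

View pics/w4.png

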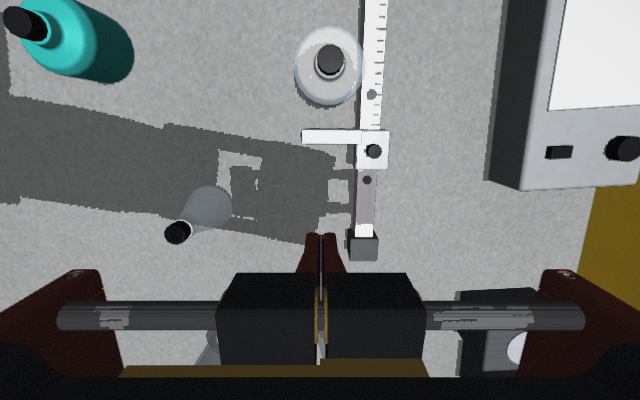

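The picture shows the squat at (328,62) against the back fence and the jaw plate at rows 129–144. The closed fingers are behind the jaw, and the flask at (208,207) is clear. I'll go down and push the jaw.

```bash
python3 -m jog '[[0,0,0.78,0,0,0,0],[0,0,0.78,0,0,0,0],[0,0,0.78,0,0,0,0],[0,0,0.78,0,0,0,0],[0,0,0.78,0,0,0,0],[0,0,0,0,0,0,0],[0.25,0,0,0,0,0,0],[0.25,0,0,0,0,0,0],[0.25,0,0,0,0,0,0],[0.15,0,0,0,0,0,0],[0.12,0,0,0,0,0,0],[0.12,0,0,0,0,0,0],[0.12,0,0,0,0,0,0],[0.12,0,0,0,0,0,0],[0.12,0,0,0,0,0,0]]'; python3 -m jog '[[0.12,0,0,0,0,0,0],[0.12,0,0,0,0,0,0],[0.12,0,0,0,0,0,0],[0.12,0,0,0,0,0,0],[0.12,0,0,0,0,0,0],[0.12,0,0,0,0,0,0],[0.1,0,0,0,0,0,0],[0.1,0,0,0,0,0,0],[0.1,0,0,0,0,0,0],[0,0,0,0,0,0,0]]'
python3 - <<'E'
from h import *
o=ctrl.get_obs(); print(ing(o['ee_pos']))
c,im=snap('wrist','w5'); snap('top','t5')
for n in ['wrist','top']:
    f=fit(n,outg(-34,-40)); print(n,f, f and ing(f[0]))
E
```

```text
t: 21.5
ee_pos: [608.7, -95.1, 20.8]
orientation: [2.29, 2.15, 0.0]
ft_force: [0.8, -2.2, 1.8]
width: 0.4
grasp_force: 1.1
t: 22.5
ee_pos: [610.7, -53.5, 20.6]
orientation: [-2.289, -2.15, 0.0]
ft_force: [0.3, -0.3, 1.1]
width: 0.3
grasp_force: 0.0
[ -41.  -103.3]
wrist (array([620.6,   3.6]), np.float64(-0.957)) [-35.  -45.6]
top (array([617.4,  12.8]), np.float64(-0.441)) [-38.8 -36.7]
```

```bash
python3 -m jog '[[0.05,0,0,0,0,0,0],[0.05,0,0,0,0,0,0],[0.05,0,0,0,0,0,0],[0.05,0,0,0,0,0,0],[0.04,0,0,0,0,0,0],[0,0,0,0,0,0,0]]'|egrep 'ee_pos|ft'; for i in 1 2 3; do python3 -m jog '[[0.025,0,0,0,0,0,0],[0,0,0,0,0,0,0]]' | egrep 'ee_pos|ft'; done
```

```text
ee_pos: [611.3, -44.5, 20.5]
ft_force: [-2.4, -2.4, -1.6]
ee_pos: [611.6, -43.7, 20.6]
ft_force: [-1.7, -2.4, -2.5]
ee_pos: [611.7, -43.4, 20.7]
ft_force: [-3.5, -7.5, -2.3]
ee_pos: [611.7, -43.3, 20.7]
ft_force: [-1.5, -11.7, -1.5]
```

```bash
python3 -m jog '[[-0.2,0,0,0,0,0,0],[-0.4,0,0,0,0,0,0],[-0.8,0,0,0,0,0,0],[0,0,-1,0,0,0,0],[0,0,-1,0,0,0,0],[0,0,-1,0,0,0,0],[0,0,-0.9,0,0,0,0],[0,0,0,0,0,0,0],[0,0,0,0,0,0,0]]'|egrep 'ee_pos|ft'
python3 - <<'E'
from h import *
c,im=snap('wrist','w6'); snap('top','t6')
for n in ['wrist','top']:
    f=fit(n,outg(-34,-34)); print(n,f, f and ing(f[0]))
cv2.imwrite('pics/w6v.png',cv2.resize(im[:260,180:480,::-1],(690,598),interpolation=cv2.INTER_CUBIC))
E
```

```text
ee_pos: [609.0, -98.2, 177.8]
ft_force: [0.5, 0.2, -0.4]
wrist None None
top (array([619.3,  16.1]), np.float64(-0.956)) [-37.1 -33.3]
```

View pics/w6v.png

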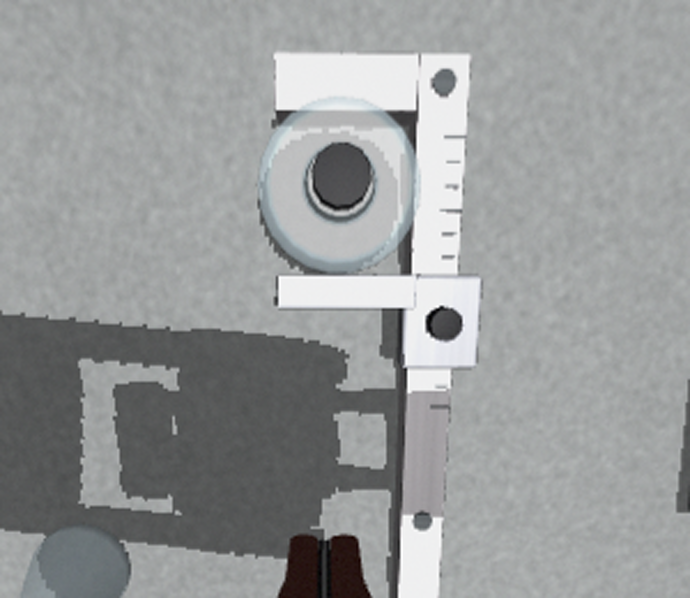

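Run:
```python
from h import *
snap('wrist','w7'); print(fit('wrist',outg(-34,-34),70))
c=cam('wrist')
print([(round(d['conf'],2),np.round(d['extent'])) for d in optics.masks_of('squat','wrist')])
for x in (-34,-36,-38): 
    h=proj(c,hullpts(*outg(x,-34))); print(x,h.min(0).round(1),h.max(0).round(1), proj(c,np.r_[outg(x,-34),90]).round(1))
print(ing(unproj(c,[[180+341/2.3,175/2.3]],90)[0]))
plan(*outg(-105,-34),177,176)
```

```text
(array([622. ,  13.5]), np.float64(-0.942))
[(0.93, array([ 86., 100., 120.,  77.])), (0.86, array([329.,  80.,  70.,  78.])), (0.69, array([49., 24., 97., 46.]))]
-34 [293.4  39.8] [365.9 119. ] [[330.8  74.7]]
-36 [291.2  39.8] [363.8 119. ] [[328.4  74.8]]
-38 [289.1  39.9] [361.6 119.1] [[325.9  74.8]]
[-36.1 -35. ]
shift [ 2.84 -1.59 -0.03] turn [-1.000e-02 -2.000e-02 -1.494e+01]
```

The squat is about 0–3 mm off the back fence, which is inside tolerance. A gentle nudge with narrow fingers will seat it properly.

```bash
python3 -m jog '[[0.71,-0.4,0,0,0,0,0.2],[0.71,-0.4,0,0,0,0,0.2],[0.71,-0.4,0,0,0,0,0.2],[0.71,-0.39,0,0,0,0,0.2],[0,0,0,0,0,-1,0.2],[0,0,0,0,0,-1,0.2],[0,0,0,0,0,-1,0.2],[0,0,0,0,0,-1,0.2],[0,0,0,0,0,-1,0.2],[0,0,0,0,0,-1,0.2],[0,0,0,0,0,-1,0.2],[0,0,0,0,0,-1,0.2],[0,0,0,0,0,-1,0.2],[0,0,0,0,0,-1,0.2],[0,0,0,0,0,-1,0.2],[0,0,0,0,0,-1,0.2],[0,0,0,0,0,-1,0.2],[0,0,0,0,0,-1,0.2],[0,0,0,0,0,-1,0.2],[0,0,0,0,0,0,0.2]]'; python3 -m jog '[[0,0,0.78,0,0,0,0.2],[0,0,0.78,0,0,0,0.2],[0,0,0.78,0,0,0,0.2],[0,0,0.78,0,0,0,0.2],[0,0,0.78,0,0,0,0.2],[0,0,0,0,0,0,0.2]]'
python3 -c "
from h import *
print(ing(ctrl.get_obs()['ee_pos']))"
```

```text
t: 27.15
ee_pos: [551.8, 19.7, 176.2]
orientation: [-0.098, -3.139, 0.0]
ft_force: [0.7, 0.6, -0.3]
width: 17.5
grasp_force: 0.0
t: 27.75
ee_pos: [548.9, 19.7, 17.0]
orientation: [-0.103, -3.133, 0.0]
ft_force: [-0.1, -0.6, -0.2]
width: 17.2
grasp_force: 0.0
[-107.6  -34.4]
```

```bash
python3 -m jog '[[-0.2,0,0,0,0,0,0.2],[-0.2,0,0,0,0,0,0.2],[-0.15,0,0,0,0,0,0.2],[-0.05,0,0,0,0,0,0.2],[0,0,0,0,0,0,0.2],[0,0,0,0,0,0,0.2]]'|egrep 'ee_pos|ft'; for i in 1 2 3 4; do python3 -m jog '[[-0.04,0,0,0,0,0,0.2],[0,0,0,0,0,0,0.2]]' | egrep 'ee_pos|ft'; done
python3 -c "
from h import *
print(ing(ctrl.get_obs()['ee_pos']))"
```

```text
ee_pos: [575.9, 18.2, 21.1]
ft_force: [-0.3, -0.2, 0.5]
ee_pos: [577.6, 18.1, 20.7]
ft_force: [0.6, 0.3, -0.5]
ee_pos: [579.2, 18.0, 20.6]
ft_force: [-0.7, -0.4, -0.1]
ee_pos: [579.5, 17.9, 20.5]
ft_force: [-4.6, -0.2, 3.5]
ee_pos: [579.6, 17.7, 20.2]
ft_force: [-8.3, -0.1, 5.9]
[-76.9 -34.3]
```

```bash
python3 -m jog '[[0.2,0,0,0,0,0,0.2],[0.4,0,0,0,0,0,0.2],[0.6,0,0,0,0,0,0.2],[0,0,-0.9,0,0,0,0.2],[0,0,-1,0,0,0,0.2],[0,0,-1,0,0,0,0.2],[0,0,-1,0,0,0,0.2],[0,0,0,0,0,0,0.2],[0,0,0,0,0,0,0.2]]'|egrep 't:|ee_pos|ft'
python3 - <<'E'
from h import *
snap('wrist','w8'); c,im=snap('top','t8')
for n in ['wrist','top']:
    f=fit(n,outg(-34,-34),70); print(n,f, f and ing(f[0]))
cv2.imwrite('pics/t8v.png',cv2.resize(im[120:250,220:420,::-1],(800,520),interpolation=cv2.INTER_CUBIC))
E
```

```text
t: 30.05
ee_pos: [535.2, 20.8, 177.6]
ft_force: [-0.8, 0.2, -0.9]
wrist (array([619.6,  12.8]), np.float64(-0.579)) [-36.6 -36.5]
top None None
```

View pics/t8v.png

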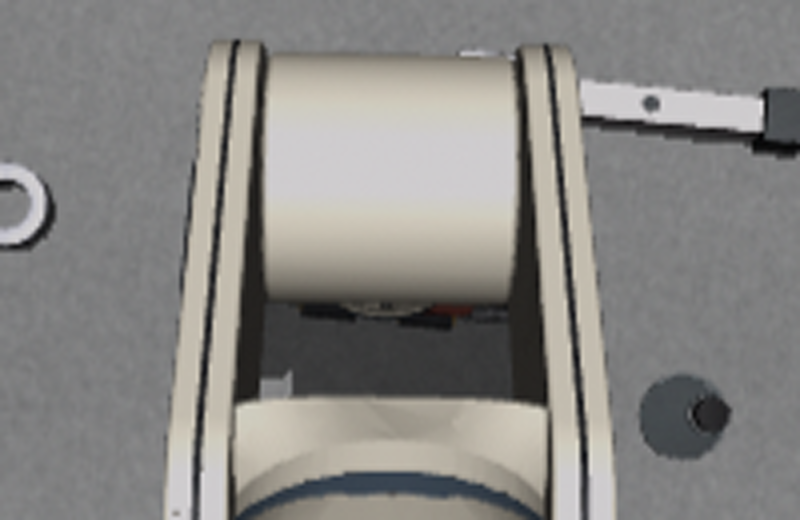

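The arm hides the gauge from the top camera. I'll step aside for a final check.

```bash
python3 -m jog '[[0.4,-1,0,0,0,0,0.2],[0.4,-1,0,0,0,0,0.2],[0.4,-1,0,0,0,0,0.2],[0.4,-1,0,0,0,0,0.2],[0.4,-1,0,0,0,0,0.2],[0,0,0,0,0,0,0.2],[0,0,0,0,0,0,0.2]]'|egrep 'ee_pos|ft'
python3 - <<'E'
from h import *
c,im=snap('top','t9'); f=fit('top',outg(-34,-34),70); print(f, f and ing(f[0]))
cv2.imwrite('pics/t9v.png',cv2.resize(im[120:220,280:420,::-1],(800,571),interpolation=cv2.INTER_CUBIC))
E
```

```text
ee_pos: [441.1, -174.3, 175.7]
ft_force: [0.6, -0.5, -0.5]
(array([621.7,  18.3]), np.float64(-0.861)) [-34.9 -30.9]
```

View pics/t9v.png

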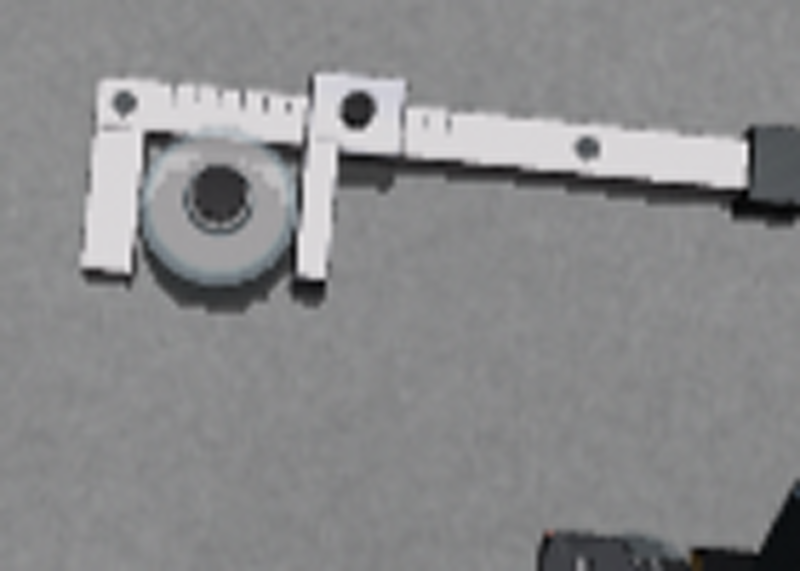

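The bottle at (218,205) touches the end fence on its left, the back fence and the jaw plate at (318,210). I'll hand it in.

```bash
python3 -c "
from workcell import ctrl
print(ctrl.close_job())"
```

```text
the job is handed in; nothing more can be done
None
```

I pushed the squat bottle into the gauge, seated it against both fences with the jaw snug against it, and handed the job in after about 31 s on the robot clock; no verdict came back.

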